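# Press a cartridge plug home with the quick clamp and release it

### The arm

A 7-joint arm with a two-finger parallel gripper is mounted at the origin on a cart in front of the work surface, level with it; the furniture and walls round the work are solid. World frame = base frame: x ahead of the robot, y to its left, z up, the work surface at z = 0. Lengths are in m, angles in rad, forces in N, time in s.
With the tool pointing down it reaches from about 0.425 to 1.025 m from the base axis. Payload 9.4 kg.
Tool frame: the origin (TCP) lies where the fingers leave the gripper's body, on its centre line; the fingertips stand 73 mm ahead of it and the grasp point (between the pads) lies 54 mm ahead of it; z points along the fingers, y is the line along which they close (so a half turn about z gives the same grasp; the last joint's range is limited). The gripper opens to 85 mm and grips with 20 to 120 N. Pads are 22 mm wide; open, the fingers measure 114 mm over their backs; the gripper's body (76 mm by 85 mm) begins 54 mm behind the grasp point. The pads swing forward as they close: fully open they stand 13 mm farther back than shut.
Start: joints at [-1.256, 0.599, -0.003, 1.599, 0.002, 0.943, -0.08], TCP at [0.277, 0.67, 0.304] pointing down, gripper open.
Joint ranges: [-2.57, 2.57], [-0.35, 1.97], [-1.29, 1.29], [0.11, 2.56], [-1.05, 4.19], [0.11, 1.86], [-2.63, 2.63]. Speed limits (rad/s): [2.22, 2.22, 3.01, 3.01, 3.14, 3.14, 3.14].

### API

Orientations are given as [roll, pitch, yaw] about the fixed x, y, z axes, in that order (R = Rz(yaw) Ry(pitch) Rx(roll)).
In Python, from plant import status, viewer, sign_off gives the robot as it stands.
- The arm moves only by the tool drive_tool, never from a script. Its argument "rows" is a list that holds one entry, the list of rows, each a list of 7 numbers: the turn, a rotation vector about the tool's x, y, z in rad, then the shift along the tool's x, y, z in m, then the finger opening in m, from 0 to 0.0854. In form: [[[wx, wy, wz, x, y, z, grip], ...]]. A call has 1 to 12 rows; each row is the pose to reach, as a shift and turn from the pose commanded when the call began, along the tool's axes at that moment; what a row does not reach only later rows make up. A row lasts 1/12 s, in which the tool goes at most 41.7 mm and 7.16 degrees, less where a joint would pass 70% of its speed; a pose out of reach is approached as far as the arm can. A call with a gripper value outside its range is refused whole. The fingers move at their own pace and stop on an object; "grip_force" is the grip in N (left out, the last holds). Time passes only in rows, so rows that repeat a pose let the fingers close. It gives the time, the measured TCP pose, the force, the opening and the grip force at its end, in the units of the state.
- status.get_state(): the state, without advancing time (a new reading comes with each control period).
- viewer.capture(name): name is "side" or "top" or "wrist"; returns a dict with "pixels" (384x512x3 uint8, red, green, blue), "range_z" (384x512 float32, m along the optical axis (not along the pixel's ray), 0 where there is no reading), "fx", "fy", "cx", "cy" (pixels), "distortion" ([k1, k2, p1, p2, k3] as OpenCV has them; the pictures are not rectified), "camera_from_world" (4x4, takes a point from world to camera coordinates); the wrist camera has in their place "tool_from_camera" (4x4, takes a point from camera to tool coordinates, whose origin is the TCP and whose axes are the flange's). Camera axes: x right, y down, z forward; pixel columns grow to the right and rows downward; lengths in m; the calibration is good to about 2 mm. A picture is of the moment at which its call begins: read the wrist's pose just before it.
- sign_off(): hands the job in; it is judged then, once.
The state is a dict: "clock": time; "joints": joint angles; "qvel": joint speeds; "joint_torque": joint torques, N m; "position": TCP position; "tool_rot": TCP orientation; "wrist_force": force on the tool from outside, world axes, zero at the start; "torque": the same for the moment, N m; "gripper_width": opening from 0.0 (shut) to 1.0 (fully open); "gripper_force": force on a finger pad.
Only numpy, scipy, OpenCV 4.12 (cv2) and the standard library are available. Lean on these libraries where they do the work, as an engineer would, in place of code of your own. Each camera call takes 0.05 s, during which the arm holds its last target. There are 200 camera calls.

### The job

Squeeze the sprung trigger of the bench quick clamp towards its handle, stroke by stroke, until the jaw has pushed the cartridge's end plug fully home and seated with a firm squeeze of about 10 N (7 N at least); go by feel, for the clamp must never press on the plug with more than 14 N. Then press the release tab fully down so that the jaw springs all the way back, leaving the cartridge in its cradle. Touch neither the jaw nor the cartridge with the robot, and leave the bottles, tube carrier and tape where they are.

Things in the scene. Friction and masses are not known exactly. Their poses are not given: they have to be found in the camera images.
- clamp: Grey base plate (90 x 350 x 8 mm) of a quick clamp bolted to the bench. Origin on the bench under the head, z up, x across, y along the bar from jaw (-y) to handle and tab (+y). Along y it carries jaw, cradle with cartridge, anvil, free space, trigger, handle, release tab. All 'clamp frame' points are in this frame.
- anvil_top (a point): Top centre of the fixed anvil, an upright plate 54 mm wide (x) and 15 mm thick (y), at (0, -42.5, 115) mm in the clamp frame. Between anvil and trigger there are 55 mm of free room along y, open down to the bar at z 65 mm.
- handle_top (a point): Top centre of the fixed upright handle, 34 mm wide (x), 16 mm thick (y), at (0, 66, 135) mm in the clamp frame. Trigger at rest and handle together are 54 mm thick, with a 26 mm gap between.
- trigger_face (a point): Centre of the trigger's face that looks to -y (to the anvil), at rest at (0, 20, 115) mm in the clamp frame. Grey upright paddle 30 mm wide (x), 12 mm thick (y), z 72 to 135 mm. Slides along +y to the handle by 16 mm to a hard stop and springs back (4 N at rest, 5.3 N at the end). Push on it at 30 mm/s or slower.
- jaw: Steel bar with the moving jaw (grey upright plate 36 x 16 x 74 mm, top at z 117 mm) at its -y end. Its origin is the clamp's when fully open (at its stop) and moves along +y as it closes, at most 56 mm; starts at 0 to 14 mm. Trigger strokes drive it 1:1 by a ratchet of 4 mm pitch: up to 4 mm of a stroke is lost before it bites, and on the trigger's return it falls back up to 4 mm. Sprung open with 3 to 4 N.
- nose: Sprung rubber-faced nose on the jaw, a disc 24 mm across that bears on the plug; 5 N per mm, 6 mm of travel. Its frame coincides with the jaw's when not compressed. Force needed on the trigger: about 8 to 10 N while walking freely, 12 to 14 N while the plug goes in, then climbing 5 N per mm; the plug feels about 9 N less than the trigger.
- nose_face (a point): Centre of the nose's face, at (0, -150, 90) mm in the clamp frame when the jaw is fully open.
- tab_top (a point): Top centre of the steel release tab (plate 30 mm in x, 26 mm in y) behind the handle, at (0, 106, 96) mm in the clamp frame. It goes straight down 8 mm to a stop and springs up; its last 3 mm free the jaw. A full press takes about 7 N; hold it down for 1 s while the jaw slides back.
- cartridge: White block 44 x 50 x 40 mm lying loose in the cradle at z 70 mm; origin at the centre of its underside, axes parallel to the clamp's. It starts 2 to 8 mm short of the anvil. The plug sticks out of its -y face.
- plug_face (a point): Centre of the outer face of the plug's head, an aluminium disc 26 mm across and 8 mm thick; in the cartridge frame at (0, -33, 20) mm when fully home (head flat on the block). It starts 6 to 12 mm farther out, takes about 4 N to push in and stays where it is left.
- bottle_a: Small screw-cap bottle, 44 mm across, 90 mm high; a bystander.
- bottle_b: Screw-cap bottle, 48 mm across, 100 mm high; a bystander.
- carrier: Empty grey tube carrier, 24 x 151 x 56 mm; a bystander.
- tape: Roll of tape, 98 mm across, 25 mm high; a bystander.
Mind the look-alikes: they are no part of the job. Several things have the shape of the cartridge; the one meant has the colours described above.

How it is judged:
By the outcome, as a careful person would: the job done as asked, in the order asked, and still so for the second after the job is handed in, with the robot touching nothing.
It also fails if it takes over 54 s, if anything falls off the work surface, if the arm or the gripper's body presses on something with over 40 N, if the wrist force passes 120 N, or if a joint passes its speed limit or range.

## Working session

There is one attempt and no reset: what is moved stays moved. The work goes in short steps, Python scripts to look and compute and a tool call to move; the robot and the scene stay as the last step left them, time stands still between calls to the robot, and variables do not carry over. Pictures are saved under pics/ and viewed, at most 10 in all, crops included, and the job is handed in when it is done.

Besides the shell and the picture viewer there is one more tool, called as a command line: name --argument value ..., lists and objects as JSON in quotes. drive_tool: Moves the arm, as the interface text tells. Its arguments: {"type":"object","properties":{"rows":{"type":"array"},"grip_force":{"type":"number"}},"required":["rows"]}

```bash
mkdir -p pics; python3 - <<'E'
from plant import status, viewer
import cv2,pickle
s=status.get_state();print(s)
d={}
for n in("side","top"):
    c=viewer.capture(n);d[n]=c
    cv2.imwrite(f"pics/{n}0.png",c["pixels"][:,:,::-1])
    print(n,c["fx"],c["fy"],c["cx"],c["cy"],c["distortion"],c["camera_from_world"])
pickle.dump(d,open("d.pkl","wb"))
E
```

```text
{'clock': 0.0, 'joints': array([-1.25573226,  0.60012672, -0.00255233,  1.60014035,  0.00181512,
        0.94286944, -0.07977825]), 'qvel': array([-8.48622606e-04, -9.19740609e-04, -4.01016742e-04, -1.04278607e-03,
        9.53788919e-05, -4.17081170e-04,  1.25935837e-03]), 'joint_torque': array([-9.00127725e-04, -7.76437211e+01,  1.56439472e+00, -2.58020228e+01,
        1.23078076e-02,  8.84713547e-03, -1.46449304e-05]), 'position': array([0.27668642, 0.66974045, 0.30301184]), 'tool_rot': array([-3.14005804e+00,  1.48586028e-04,  2.74992537e+00]), 'wrist_force': array([ 0.91436335, -0.90064579,  0.29904438]), 'torque': array([-0.02718667, -0.02509467, -0.01618237]), 'gripper_force': 0.0, 'gripper_width': 1.002423885676142}
side 351.79728874256494 351.79728874256494 259.6271040943592 187.65649045459938 [-0.01439293  0.          0.          0.          0.        ] [[ 0.88058355 -0.47376847 -0.01077274 -0.45442349]
 [-0.32230421 -0.58208535 -0.74652303  0.27848684]
 [ 0.34740842  0.660848   -0.66527236  0.80055572]
 [ 0.          0.          0.          1.        ]]
top 384.18594447558206 384.18594447558206 257.70813796857493 188.57353063755767 [-0.01078248  0.          0.          0.          0.        ] [[ 0.00568515 -0.99996124 -0.00672243  0.07604185]
 [-0.99723361 -0.00517114 -0.07415116  0.5409886 ]
 [ 0.07411352  0.00712539 -0.99722436  1.1546917 ]
 [ 0.          0.          0.          1.        ]]
```

View pics/side0.png

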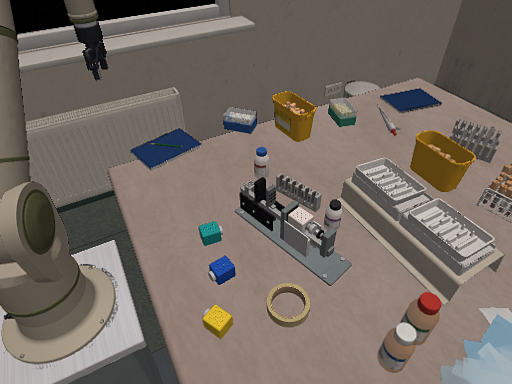

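View pics/top0.png

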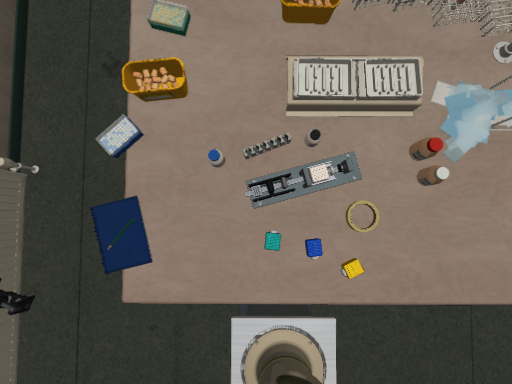

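Side and top views show the clamp at top (303,180), with the jaw to the right (world -y) and the handle and tab to the left. Things shaped like the cartridge in the top view are teal (273,241), blue (314,247), yellow (352,269) and white (319,173). The white one in the cradle is the one described. Next I'll measure the plate and take a close crop.

```bash
cat > h.py <<'E'
import numpy as np,cv2
def K(c):return np.array([[c["fx"],0,c["cx"]],[0,c["fy"],c["cy"]],[0,0,1.]])
def onplane(c,uv,z,T=None):
    T=np.linalg.inv(c["camera_from_world"]) if T is None else T  # world from cam
    p=cv2.undistortPoints(np.array(uv,float).reshape(-1,1,2),K(c),np.array(c["distortion"]))[:,0]
    r=np.c_[p,np.ones(len(p))]@T[:3,:3].T;o=T[:3,3]
    return o+r*((z-o[2])/r[:,2])[:,None]
def cloud(c,T=None):
    T=np.linalg.inv(c["camera_from_world"]) if T is None else T
    h,w=c["range_z"].shape;u,v=np.meshgrid(np.arange(w),np.arange(h))
    p=cv2.undistortPoints(np.stack([u,v],-1).reshape(-1,1,2).astype(float),K(c),np.array(c["distortion"]))[:,0]
    P=np.c_[p,np.ones(len(p))]*c["range_z"].reshape(-1,1)
    return (P@T[:3,:3].T+T[:3,3]).reshape(h,w,3)
E
python3 - <<'E'
from h import *;import pickle
d=pickle.load(open("d.pkl","rb"));c=d["top"]
im=c["pixels"];P=cloud(c)
cv2.imwrite("pics/crop.png",cv2.resize(im[140:220,235:370,::-1],None,fx=5.5,fy=5.5,interpolation=cv2.INTER_CUBIC))
hsv=cv2.cvtColor(im,cv2.COLOR_RGB2HSV)
print(im[200,255],im[165,345],im[195,300],im[210,290])
roi=np.zeros(im.shape[:2],bool);roi[145:215,238:368]=1
i=im.astype(int)
m=((i[...,0]<i[...,2]+3)|(P[...,2]>0.03))&roi
n,l,st,ct=cv2.connectedComponentsWithStats(m.astype(np.uint8))
k=1+st[1:,4].argmax();print(st[k])
cn=cv2.findContours((l==k).astype(np.uint8),0,2)[0][0]
q=cv2.boxPoints(cv2.minAreaRect(cn));W=onplane(c,q,0.008);print(q,W)
print([np.linalg.norm(W[a]-W[a-1]) for a in range(4)])
cc=P[(l==k)];print(np.percentile(cc[:,2],[1,10,50,90,99]))
for lo,hi in((.125,.145),(.11,.122),(.09,.1)):
    t=(l==k)&(P[...,2]>lo)&(P[...,2]<hi);print(lo,t.sum(),P[t].mean(0) if t.any() else 0)
E
```

```text
[16 15 16] [43 44 45] [92 92 88] [138 119 105]
[ 244  152  118   56 3170]
[[240.65862 181.69766]
 [353.92065 150.93512]
 [361.40594 178.49466]
 [248.14392 209.2572 ]] [[ 0.56255574  0.13197393  0.008     ]
 [ 0.66043387 -0.2195397   0.008     ]
 [ 0.5744133  -0.24155273  0.008     ]
 [ 0.47747152  0.10815519  0.008     ]]
[np.float64(0.0883552890470183), np.float64(0.3648862239812531), np.float64(0.08879252319838182), np.float64(0.3628957631360241)]
[0.00377776 0.00673285 0.01458477 0.11311353 0.13638677]
0.125 110 [0.54510484 0.02907847 0.13434277]
0.11 340 [ 0.58143423 -0.1003222   0.11415453]
0.09 192 [ 0.56046582 -0.02669031  0.09607387]
```

View pics/crop.png

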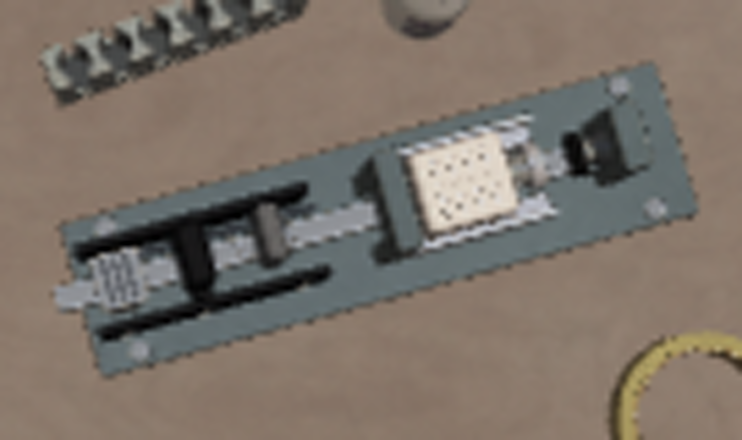

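The crop confirms the white cartridge at crop (465,185), jaw at (615,140), anvil (385,205), trigger (268,232), handle (195,258) and tab (118,280). Black rails flank the trigger and handle at (195,220) and (215,303). Next I'll work out the frame pose and the rail heights.

```bash
python3 - <<'E'
from h import *;import pickle
d=pickle.load(open("d.pkl","rb"));c=d["top"];P=cloud(c)
q=np.array([[62,222],[655,62],[697,213],[105,377]])/5.5+[235,140]-0.4
W=onplane(c,q,.008);print(W.round(4))
print([np.linalg.norm(W[a]-W[a-1]).round(4) for a in range(4)])
v=(W[0]-W[1]+W[3]-W[2])[:2];ey=v/np.linalg.norm(v);ex=np.array([ey[1],-ey[0]])
print("plate centre",W.mean(0),"yaw ex",np.arctan2(ex[1],ex[0]))
def top(pts,z): return onplane(c,np.array(pts)/5.5+[235,140]-.4,z)[:,:2]
# anvil top/handle top/tab top/trigger top centre
A=[("tab",[118,280],.096,106),("handle",[195,245],.135,66),("trig",[268,232],.135,26),]
for n,p,z,y in A:
    w=top([p],z)[0];print(n,w,"-> origin est",w-ey*y)
for nm in("top","side"):
    Pc=cloud(d[nm]);O=W.mean(0)[:2]
    X=(Pc[...,:2]-O)@ex;Y=(Pc[...,:2]-O)@ey
    s=(abs(X)<.05)&(abs(Y)<.19)&(Pc[...,2]>.03)&(Pc[...,2]<.15)
    x,y,z=X[s],Y[s],Pc[...,2][s]
    print(nm)
    for yb in np.arange(-.16,.17,.02):
        print(round(yb,2),[int(1000*z[(abs(y-yb)<.01)&(abs(x-xb)<.004)].max()) if ((abs(y-yb)<.01)&(abs(x-xb)<.004)).any() else 0 for xb in np.arange(-.04,.041,.008)])
E
```

```text
[[ 0.568   0.1159  0.008 ]
 [ 0.6606 -0.2188  0.008 ]
 [ 0.5749 -0.2413  0.008 ]
 [ 0.481   0.0911  0.008 ]]
[np.float64(0.0905), np.float64(0.3473), np.float64(0.0886), np.float64(0.3454)]
plate centre [ 0.57114336 -0.06329432  0.008     ] yaw ex 0.27266474539512214
tab [0.52936884 0.08313859] -> origin est [  29.07503006 -102.00087204]
handle [0.54448221 0.04414273] -> origin est [ 18.3181958  -63.51759973]
trig [0.55122127 0.00751462] -> origin est [  7.55298723 -25.03195968]
top
-0.16 [0, 0, 0, 0, 0, 0, 0, 0, 0, 0, 0]
-0.14 [0, 0, 0, 0, 0, 0, 0, 0, 0, 0, 0]
-0.12 [0, 0, 0, 118, 120, 122, 119, 121, 0, 0, 0]
-0.1 [0, 0, 0, 0, 104, 103, 100, 0, 0, 0, 0]
-0.08 [0, 0, 87, 72, 105, 103, 106, 71, 87, 0, 0]
-0.06 [0, 0, 110, 113, 112, 115, 115, 113, 111, 0, 0]
-0.04 [0, 0, 112, 115, 113, 116, 114, 114, 108, 0, 0]
-0.02 [0, 0, 109, 115, 113, 115, 113, 116, 111, 0, 0]
-0.0 [0, 0, 119, 117, 117, 120, 119, 118, 119, 0, 0]
0.02 [0, 0, 103, 113, 119, 113, 117, 113, 113, 0, 0]
0.04 [0, 0, 69, 0, 68, 67, 68, 45, 71, 0, 0]
0.06 [0, 0, 74, 137, 135, 134, 136, 135, 72, 0, 0]
0.08 [0, 0, 71, 131, 13
[... 365 characters left out ...]
 0, 0]
-0.1 [0, 0, 0, 91, 101, 101, 100, 0, 0, 0, 0]
-0.08 [0, 87, 86, 95, 103, 104, 102, 72, 86, 0, 0]
-0.06 [0, 87, 109, 110, 110, 110, 110, 110, 102, 0, 0]
-0.04 [0, 87, 113, 112, 113, 111, 113, 112, 0, 0, 0]
-0.02 [0, 86, 111, 111, 111, 112, 111, 111, 0, 0, 0]
-0.0 [0, 113, 116, 115, 117, 116, 116, 116, 116, 0, 0]
0.02 [0, 0, 0, 0, 66, 0, 0, 0, 0, 0, 0]
0.04 [0, 63, 68, 0, 65, 65, 63, 67, 69, 0, 0]
0.06 [0, 67, 69, 135, 136, 135, 135, 131, 69, 0, 0]
0.08 [0, 70, 69, 132, 135, 136, 135, 66, 68, 0, 0]
0.1 [0, 64, 70, 135, 136, 134, 136, 133, 0, 0, 0]
0.12 [0, 51, 71, 135, 136, 134, 136, 133, 0, 0, 0]
0.14 [0, 32, 68, 98, 98, 99, 98, 0, 0, 0, 0]
0.16 [0, 54, 69, 97, 97, 99, 97, 96, 0, 0, 0]
```

drive_tool --rows '[[[0,0,0.08,-0.025,-0.025,0,0],[0,0,0.16,-0.052,-0.053,0,0],[0,0,0.24,-0.08,-0.081,0,0],[0,0,0.32,-0.108,-0.109,0.0,0],[0,0,0.4,-0.136,-0.138,0.0,0],[0,0,0.48,-0.164,-0.166,0.0,0],[0,0,0.56,-0.192,-0.194,0,0],[0,0,0.64,-0.22,-0.223,0,0],[0,0,0.72,-0.248,-0.251,0,0],[0,0,0.8,-0.276,-0.28,0,0],[0,0,0.88,-0.304,-0.308,0,0],[0,0,0.909,-0.332,-0.336,0,0]]]'

```text
clock: 1.1
position: [0.4556, 0.2309, 0.3039]
tool_rot: [-3.141, 0.0, 1.836]
wrist_force: [0.5, 1.1, -0.5]
gripper_width: -0.003
gripper_force: 0.0
```

drive_tool --rows '[[[0,0,0,-0.035,0.004,0.005,0],[0,0,0,-0.07,0.008,0.01,0],[0,0,0,-0.105,0.013,0.015,0],[0,0,0,-0.14,0.017,0.02,0],[0,0,0,-0.175,0.021,0.025,0],[0,0,0,-0.21,0.026,0.03,0],[0,0,0,-0.245,0.03,0.035,0],[0,0,0,-0.273,0.034,0.04,0],[0,0,0,-0.273,0.034,0.04,0]]]'

```text
clock: 1.85
position: [0.5623, -0.0276, 0.2632]
tool_rot: [-3.141, 0.003, 1.834]
wrist_force: [1.0, -0.7, 0.2]
gripper_width: 0.0
gripper_force: 0.0
```

```bash
python3 - <<'E'
from h import *;from plant import status,viewer;import pickle
from scipy.spatial.transform import Rotation as R
s=status.get_state();c=viewer.capture("wrist")
T=np.eye(4);T[:3,:3]=R.from_euler("xyz",s["tool_rot"]).as_matrix();T[:3,3]=s["position"];T=T@c["tool_from_camera"]
c["T"]=T;pickle.dump(c,open("w.pkl","wb"));print(s["position"],s["tool_rot"],s["wrist_force"],T.round(3))
im=np.hstack([c["pixels"],viewer.capture("side")["pixels"][140:300,200:380].repeat(2,0).repeat(2,1)[:384]]) if 0 else c["pixels"]
cv2.imwrite("pics/w1.png",im[:,:,::-1])
E
```

```text
[ 0.56226043 -0.02755507  0.2631999 ] [-3.14137276e+00  3.04538252e-03  1.83360351e+00] [ 1.04417646 -0.67695599  0.15992854] [[ 0.966  0.249  0.07   0.544]
 [ 0.259 -0.929 -0.264  0.039]
 [-0.001  0.273 -0.962  0.333]
 [ 0.     0.     0.     1.   ]]
```

View pics/w1.png

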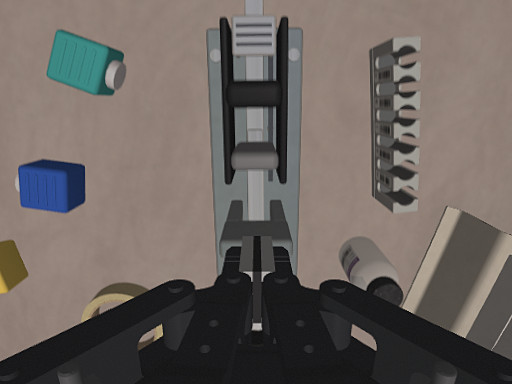

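The wrist view shows trigger top at about (255,150), handle top (254,87) and tab (253,35), all centred, with the fingers at (257,300).

```bash
python3 - <<'E'
from h import *;import pickle
c=pickle.load(open("w.pkl","rb"));T=c["T"];P=cloud(c,T)
a=.27;ex=np.array([np.cos(a),np.sin(a)]);ey=np.array([-ex[1],ex[0]]);O=np.array([.559,-.019])
X=(P[...,:2]-O)@ex;Y=(P[...,:2]-O)@ey;Z=P[...,2]
f=lambda m:(X[m].min().round(4),X[m].max().round(4),Y[m].min().round(4),Y[m].max().round(4),np.median(Z[m]).round(4),m.sum())
box=np.zeros(Z.shape,bool);box[0:230,215:300]=1
s=box&(Z>.131)&(Z<.14)
print("trig",f(s&(Y<.046)));print("handle",f(s&(Y>.046)))
print("tab",f(box&(Z>.092)&(Z<.1)&(Y>.085)&(abs(X)<.022)))
W=onplane(c,[[233,53],[275,53],[233,16],[275,16]],.096,T)[:,:2]-O;print("tab corners",(W@ex).round(4),(W@ey).round(4))
m=box&(abs(X)<.012)
for lo,hi in((.075,.09),(.09,.105),(.105,.12),(.12,.132)):
    k=m&(Z>lo)&(Z<hi)&(Y<.035)&(Y>0);print(lo,k.sum(),np.median(Y[k]) if k.any() else 0)
# plate edges angle
for r in(60,200):
    pass
W=onplane(c,[[208,40],[215,235],[303,40],[297,235]],.008,T)[:,:2]-O;print((W@ex).round(4),(W@ey).round(4))
E
```

```text
trig (np.float64(-0.0157), np.float64(0.0137), np.float64(0.0194), np.float64(0.0315), np.float64(0.1341), np.int64(835))
handle (np.float64(-0.0177), np.float64(0.0152), np.float64(0.0579), np.float64(0.0731), np.float64(0.1342), np.int64(1372))
tab (np.float64(-0.0159), np.float64(0.0135), np.float64(0.0922), np.float64(0.1187), np.float64(0.0958), np.int64(1776))
tab corners [-0.0152  0.0134 -0.0147  0.0133] [0.0944 0.0942 0.118  0.1177]
0.075 68 0.031408477528443446
0.09 69 0.03141146140056861
0.105 105 0.03141627464266103
0.12 161 0.03132825169371585
[-0.0441 -0.0453  0.044   0.0428] [ 0.1191 -0.0748  0.1183 -0.0755]
```

drive_tool --rows '[[[0,0,0,0.001,-0.002,0.02,0],[0,0,0,0.002,-0.002,0.05,0],[0,0,0,0.002,-0.002,0.08,0],[0,0,0,0.002,-0.002,0.1,0],[0,0,0,0.002,-0.002,0.102,0],[0,0,0,0.004,-0.002,0.102,0],[0,0,0,0.006,-0.002,0.102,0],[0,0,0,0.008,-0.002,0.102,0],[0,0,0,0.01,-0.002,0.102,0],[0,0,0,0.012,-0.002,0.102,0]]]'

```text
clock: 2.73
position: [0.5569, -0.0116, 0.1633]
tool_rot: [3.138, 0.003, 1.84]
wrist_force: [1.4, -10.2, -1.6]
gripper_width: -0.005
gripper_force: 0.0
```

```bash
cat > f.py <<'E'
from h import *;from plant import status
s=status.get_state();a=s["tool_rot"][2];e=np.array([np.cos(a),np.sin(a)])
print("t",round(s["clock"],2),"x,y mm",[round(1000*float((s["position"][:2]-[.559,-.019])@v),2) for v in((e[1],-e[0]),e)],"z",s["position"][2].round(4),"F along",round(-float(s["wrist_force"][:2]@e),2),"Fz",round(float(s["wrist_force"][2]),2))
E
python3 f.py
```

```text
t 2.73 x,y mm [-0.08, 7.74] z 0.1633 F along 10.25 Fz -1.64
```

drive_tool --rows '[[[0,0,0,0,0,0,0],[0,0,0,0,0,0,0],[0,0,0,0,0,0,0]]]'

```text
clock: 2.98
position: [0.5569, -0.012, 0.1633]
tool_rot: [3.138, 0.003, 1.839]
wrist_force: [2.4, -7.9, -1.4]
gripper_width: -0.003
gripper_force: 0.0
```

```bash
python3 f.py;python3 - <<'E'
from h import *;from plant import viewer
a=viewer.capture("side")["pixels"][170:290,220:370];b=viewer.capture("top")["pixels"][140:220,235:370]
a=cv2.resize(a,(600,480),interpolation=cv2.INTER_CUBIC)
cv2.imwrite("pics/s2.png",a[:,:,::-1])
E
```

```text
t 2.98 x,y mm [-0.13, 7.34] z 0.1633 F along 8.26 Fz -1.37
```

View pics/s2.png

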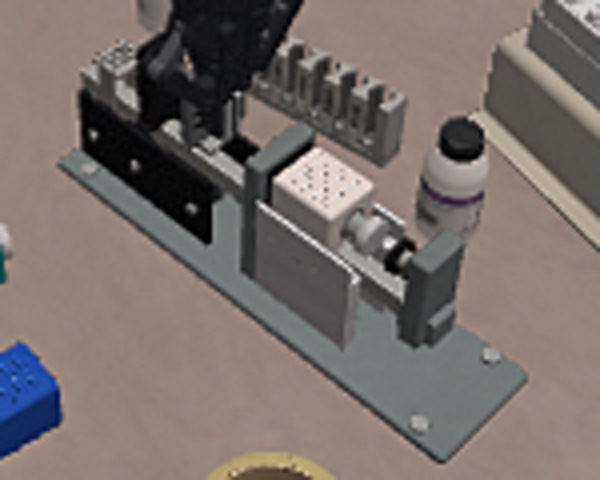

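The side crop shows fingers (205,110) against the trigger, jaw at (435,290) and the nose (400,250) very close to the plug (375,230). I'll estimate the jaw travel from the initial top image.

```bash
python3 - <<'E'
from h import *;from plant import viewer;import pickle
d=pickle.load(open("d.pkl","rb"))
a=.268;ex=np.array([np.cos(a),np.sin(a)]);ey=np.array([-ex[1],ex[0]]);O=np.array([.558,-.0195])
for n,cs in(("start",d),("now",{k:viewer.capture(k) for k in("top","side")})):
  for k in cs:
    P=cloud(cs[k]);X=(P[...,:2]-O)@ex;Y=(P[...,:2]-O)@ey;Z=P[...,2]
    j=(Z>.113)&(Z<.121)&(abs(X)<.014)&(Y<-.11)&(Y>-.2)
    b=(Z>.106)&(Z<.113)&(abs(X)<.015)&(Y<-.055)&(Y>-.12)
    nz=(Z>.09)&(Z<.106)&(abs(X)<.01)&(Y<-.1)&(Y>-.17)
    print(n,k,"jaw top",np.percentile(Y[j],[3,50,97]).round(4),"block",np.percentile(Y[b],[3,50,97]).round(4),"nose/plug hist",np.histogram(Y[nz],np.arange(-.17,-.09,.004))[0])
E
```

```text
start side jaw top [-0.1757 -0.1699 -0.1616] block [-0.1038 -0.0819 -0.058 ] nose/plug hist [ 0  0  0  1  3 10 19  7  0  0  0 20 11  5  9  8 20  0  0  0]
start top jaw top [-0.173  -0.1654 -0.1587] block [-0.101  -0.0782 -0.0562] nose/plug hist [ 0  0  5  8 10  6  7 13  2  0  0  0  9 12  6 10  2  0  0  0]
now top jaw top [-0.1727 -0.1639 -0.157 ] block [-0.1004 -0.1004 -0.1004] nose/plug hist [ 0  0  0  8 11  8  3 12  5  0  0  1  8 12  5  3  0  0  0  0]
now side jaw top [-0.1756 -0.1688 -0.1608] block [-0.1044 -0.0822 -0.0587] nose/plug hist [ 0  0  0  1  5  6 19  9  0  0  0 21 10  4  9  7 16  0  0  0]
```

drive_tool --rows '[[[0,0,0,0.002,0,0,0],[0,0,0,0.004,0,0,0],[0,0,0,0.006,0,0,0],[0,0,0,0.008,0,0,0]]]'

```text
clock: 3.52
position: [0.5549, -0.0047, 0.1633]
tool_rot: [3.138, 0.003, 1.838]
wrist_force: [2.9, -9.1, -0.6]
gripper_width: -0.002
gripper_force: 0.0
```

```bash
python3 f.py
```

```text
t 3.52 x,y mm [-0.18, 14.9] z 0.1633 F along 9.51 Fz -0.65
```

drive_tool --rows '[[[0,0,0,0.002,0,0,0],[0,0,0,0.004,0,0,0],[0,0,0,0.005,0,0,0],[0,0,0,0.005,0,0,0]]]'

```text
clock: 3.85
position: [0.5535, 0.0003, 0.1633]
tool_rot: [3.138, 0.003, 1.839]
wrist_force: [3.2, -8.9, -0.6]
gripper_width: 0.002
gripper_force: 0.0
```

```bash
python3 f.py
```

```text
t 3.85 x,y mm [-0.16, 20.1] z 0.1633 F along 9.44 Fz -0.55
```

drive_tool --rows '[[[0,0,0,0.001,0,0,0],[0,0,0,0.002,0,0,0],[0,0,0,0.0025,0,0,0],[0,0,0,0.0025,0,0,0]]]'

```text
clock: 4.18
position: [0.553, 0.002, 0.1633]
tool_rot: [3.138, 0.004, 1.838]
wrist_force: [3.9, -11.1, -0.9]
gripper_width: 0.002
gripper_force: 0.0
```

```bash
python3 f.py; cat > j.py <<'E'
from h import *;from plant import viewer
a=.268;ex=np.array([np.cos(a),np.sin(a)]);ey=np.array([-ex[1],ex[0]]);O=np.array([.558,-.0195])
for k in("top","side"):
    c=viewer.capture(k);P=cloud(c);X=(P[...,:2]-O)@ex;Y=(P[...,:2]-O)@ey;Z=P[...,2]
    j=(Z>.113)&(Z<.121)&(abs(X)<.014)&(Y<-.117)&(Y>-.2)
    b=(Z>.1055)&(Z<.1135)&(abs(X)<.015)&(Y<-.055)&(Y>-.12)
    nz=(Z>.09)&(Z<.1055)&(abs(X)<.01)&(Y<-.1)&(Y>-.17)
    q=lambda m:(np.percentile(Y[m],[3,50,97])*1000).round(1) if m.any() else 0
    print(k,"jaw",q(j),"block",q(b),"nose/plug -.17..-.09",np.histogram(Y[nz],np.arange(-.17,-.09,.004))[0])
E
python3 j.py
```

```text
t 4.18 x,y mm [-0.23, 21.86] z 0.1633 F along 11.78 Fz -0.93
top jaw [-157.5 -150.  -143.2] block [-115.3  -95.   -83.5] nose/plug -.17..-.09 [ 0  0  0  0  0  0  6  8 12  5  8 10  9 10  7 10  2  0  0  0]
side jaw [-160.7 -154.  -146.4] block [-104.4  -82.8  -58.6] nose/plug -.17..-.09 [ 0  0 21  0  0  0  0  3  3 20 10 14 10  8  8  8 18  0  0  0]
```

drive_tool --rows '[[[0,0,0,-0.004,0,0,0],[0,0,0,-0.008,0,0,0],[0,0,0,-0.013,0,0,0],[0,0,0,-0.018,0,0,0],[0,0,0,-0.018,0,0,0],[0,0,0,-0.016,0,0,0],[0,0,0,-0.014,0,0,0],[0,0,0,-0.012,0,0,0],[0,0,0,-0.01,0,0,0],[0,0,0,-0.008,0,0,0],[0,0,0,-0.008,0,0,0]]]'

```text
clock: 5.2
position: [0.5545, -0.0048, 0.1624]
tool_rot: [3.14, 0.003, 1.839]
wrist_force: [1.1, -10.0, 3.3]
gripper_width: 0.002
gripper_force: 0.0
```

```bash
python3 f.py
```

```text
t 5.2 x,y mm [-0.55, 14.93] z 0.1624 F along 9.9 Fz 3.27
```

drive_tool --rows '[[[0,0,0,0.002,0,0,0],[0,0,0,0.004,0,0,0],[0,0,0,0.004,0,0,0]]]'

```text
clock: 5.45
position: [0.5536, -0.0016, 0.1624]
tool_rot: [3.14, 0.003, 1.838]
wrist_force: [2.9, -13.3, 3.2]
gripper_width: 0.001
gripper_force: 0.0
```

```bash
python3 f.py;python3 j.py
```

```text
t 5.45 x,y mm [-0.61, 18.22] z 0.1624 F along 13.55 Fz 3.17
top jaw [-149.3 -142.1 -135. ] block [-111.1  -94.8  -86.5] nose/plug -.17..-.09 [ 0  0  0  0  0  0  0  0  7  8 13  4  9  9  8 12  6  1  0  0]
side jaw [-152.9 -146.2 -138.3] block [-100.8  -79.3  -56. ] nose/plug -.17..-.09 [ 0  0  0  0 18  0  0  0  0  3  3 18  8 11  9  7 10 15  0  0]
```

drive_tool --rows '[[[0,0,0,0.0015,0,0,0],[0,0,0,0.003,0,0,0],[0,0,0,0.003,0,0,0]]]'

```text
clock: 5.8
position: [0.5528, 0.0011, 0.1624]
tool_rot: [3.14, 0.003, 1.838]
wrist_force: [2.5, -13.0, 3.3]
gripper_width: 0.005
gripper_force: 0.0
```

```bash
python3 f.py
```

```text
t 5.8 x,y mm [-0.64, 20.98] z 0.1624 F along 13.23 Fz 3.34
```

drive_tool --rows '[[[0,0,0,-0.004,0,0,0],[0,0,0,-0.008,0,0,0],[0,0,0,-0.013,0,0,0],[0,0,0,-0.018,0,0,0],[0,0,0,-0.018,0,0,0],[0,0,0,-0.016,0,0,0],[0,0,0,-0.014,0,0,0],[0,0,0,-0.012,0,0,0],[0,0,0,-0.01,0,0,0],[0,0,0,-0.009,0,0,0],[0,0,0,-0.009,0,0,0]]]'

```text
clock: 6.72
position: [0.5549, -0.0074, 0.1619]
tool_rot: [3.141, 0.003, 1.838]
wrist_force: [3.0, -12.1, -2.8]
gripper_width: -0.0
gripper_force: 0.0
```

```bash
python3 f.py;python3 j.py
```

```text
t 6.72 x,y mm [-0.91, 12.29] z 0.1619 F along 12.52 Fz -2.81
top jaw [-144.  -136.4 -129. ] block [-98.5 -96.3 -95.3] nose/plug -.17..-.09 [ 0  0  0  0  0  0  0  0  0  0 10  9 10  5 10  8 10  1  0  0]
side jaw [-146.8 -140.4 -131.7] block [-100.7  -80.2  -56.6] nose/plug -.17..-.09 [ 0  0  0  0  0 15  1  0  0  0  0  5  5 21 10 10  7 12  0  0]
```

drive_tool --rows '[[[0,0,0,0.001,0,0,0],[0,0,0,0.001,0,0,0]]]'

```text
clock: 6.98
position: [0.5547, -0.0067, 0.1619]
tool_rot: [3.141, 0.004, 1.838]
wrist_force: [3.3, -13.0, -3.5]
gripper_width: 0.001
gripper_force: 0.0
```

```bash
python3 f.py
```

```text
t 6.98 x,y mm [-0.9, 13.01] z 0.1619 F along 13.43 Fz -3.46
```

drive_tool --rows '[[[0,0,0,0.001,0,0,0],[0,0,0,0.001,0,0,0]]]'

```text
clock: 7.15
position: [0.5544, -0.0056, 0.1619]
tool_rot: [3.141, 0.003, 1.838]
wrist_force: [2.5, -11.7, -3.5]
gripper_width: -0.002
gripper_force: 0.0
```

```bash
python3 f.py
```

```text
t 7.15 x,y mm [-0.91, 14.1] z 0.1619 F along 11.96 Fz -3.48
```

drive_tool --rows '[[[0,0,0,0.001,0,0,0],[0,0,0,0.001,0,0,0]]]'

```text
clock: 7.32
position: [0.5541, -0.0046, 0.1619]
tool_rot: [3.141, 0.003, 1.838]
wrist_force: [3.1, -13.0, -1.3]
gripper_width: 0.0
gripper_force: 0.0
```

```bash
python3 f.py
```

```text
t 7.32 x,y mm [-0.9, 15.13] z 0.1619 F along 13.39 Fz -1.29
```

drive_tool --rows '[[[0,0,0,0.001,0,0,0],[0,0,0,0.001,0,0,0]]]'

```text
clock: 7.48
position: [0.554, -0.0042, 0.1619]
tool_rot: [3.14, 0.004, 1.838]
wrist_force: [3.9, -15.5, -4.3]
gripper_width: 0.003
gripper_force: 0.0
```

```bash
python3 f.py
```

```text
t 7.48 x,y mm [-0.95, 15.57] z 0.1619 F along 15.95 Fz -4.28
```

drive_tool --rows '[[[0,0,0,0.0004,0,0,0],[0,0,0,0.0004,0,0,0],[0,0,0,0.0004,0,0,0]]]'

```text
clock: 7.73
position: [0.5539, -0.0042, 0.1619]
tool_rot: [3.14, 0.004, 1.837]
wrist_force: [4.1, -16.2, -2.6]
gripper_width: 0.002
gripper_force: 0.0
```

```bash
python3 f.py;python3 j.py
```

```text
t 7.73 x,y mm [-0.98, 15.65] z 0.1619 F along 16.68 Fz -2.6
top jaw [-141.3 -133.4 -126.1] block [-101.5  -96.   -90.6] nose/plug -.17..-.09 [ 0  0  0  0  0  0  0  0  0  0  4  9 11  5  8  8  9  3  0  0]
side jaw [-143.7 -136.6 -129.4] block [-101.2  -80.4  -56. ] nose/plug -.17..-.09 [ 0  0  0  0  0  0 20  0  0  0  0  0  3 15 12 10 11  6  0  0]
```

drive_tool --rows '[[[0,0,0,0.0005,0,0,0],[0,0,0,0.001,0,0,0],[0,0,0,0.001,0,0,0]]]'

```text
clock: 8.08
position: [0.5538, -0.0037, 0.162]
tool_rot: [3.14, 0.005, 1.837]
wrist_force: [4.8, -17.8, -3.7]
gripper_width: 0.004
gripper_force: 0.0
```

```bash
python3 f.py
```

```text
t 8.08 x,y mm [-0.97, 16.12] z 0.162 F along 18.44 Fz -3.66
```

drive_tool --rows '[[[0,0,0,0.0005,0,0,0],[0,0,0,0.0005,0,0,0],[0,0,0,0.0005,0,0,0]]]'

```text
clock: 8.33
position: [0.5538, -0.0035, 0.162]
tool_rot: [3.14, 0.005, 1.836]
wrist_force: [3.6, -18.8, -3.7]
gripper_width: 0.001
gripper_force: 0.0
```

```bash
python3 f.py; python3 - <<'E'
from h import *;from plant import viewer
a=viewer.capture("side")["pixels"][170:290,220:370]
cv2.imwrite("pics/s3.png",cv2.resize(a,(600,480),interpolation=cv2.INTER_CUBIC)[:,:,::-1])
E
```

```text
t 8.33 x,y mm [-1.0, 16.3] z 0.162 F along 19.14 Fz -3.73
```

View pics/s3.png

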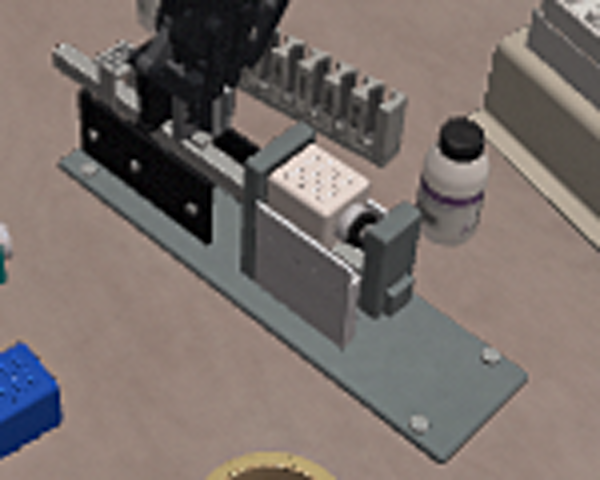

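The crop shows the plug flush on the block at (345,215), the cartridge against the anvil and the nose pressing on it. The trigger reads 19 N, so the plug feels about 10 N. Next I retract, lift and go over the tab.

drive_tool --rows '[[[0,0,0,-0.004,0,0,0],[0,0,0,-0.009,0,0,0],[0,0,0,-0.016,0,0,0],[0,0,0,-0.019,0,0,0],[0,0,0,-0.019,0,-0.02,0],[0,0,0,-0.019,0,-0.05,0],[0,0,0,-0.019,0,-0.075,0],[0,0,0,0.01,0,-0.075,0],[0,0,0,0.04,0,-0.075,0],[0,0,0,0.07,0,-0.075,0],[0,0,0,0.09,0,-0.075,0],[0,0,0,0.09,0,-0.075,0]]]'

```text
clock: 9.38
position: [0.5273, 0.0928, 0.2367]
tool_rot: [-3.141, -0.003, 1.848]
wrist_force: [-0.3, -0.2, 0.2]
gripper_width: 0.002
gripper_force: 0.0
```

```bash
python3 f.py; python3 j.py
```

```text
t 9.38 x,y mm [0.04, 116.19] z 0.2367 F along 0.12 Fz 0.18
top jaw [-141.5 -133.9 -126.5] block [-98.4 -76.6 -56.1] nose/plug -.17..-.09 [ 0  0  0  0  0  0  0  0  0  0  7  8 12  4  6  9 11  3  0  0]
side jaw [-144.3 -138.4 -129.2] block [-101.   -80.8  -56.8] nose/plug -.17..-.09 [ 0  0  0  0  0  0 22  0  0  0  0  2  4 16 12 10 13  6  0  0]
```

drive_tool --rows '[[[0,0,0,-0.008,0,0,0],[0,0,0,-0.008,-0.001,0.015,0],[0,0,0,-0.008,-0.001,0.035,0],[0,0,0,-0.008,-0.001,0.05,0],[0,0,0,-0.008,-0.001,0.06,0],[0,0,0,-0.008,-0.001,0.06,0]]]'

```text
clock: 9.98
position: [0.5296, 0.0778, 0.1752]
tool_rot: [-3.139, 0.0, 1.839]
wrist_force: [0.8, 0.1, 0.2]
gripper_width: 0.001
gripper_force: 0.0
```

```bash
python3 f.py
```

```text
t 9.98 x,y mm [-2.69, 101.14] z 0.1752 F along 0.14 Fz 0.16
```

drive_tool --rows '[[[0,0,0,0.005,0.0015,0,0],[0,0,0,0.005,0.0015,0.002,0],[0,0,0,0.005,0.0015,0.004,0],[0,0,0,0.005,0.0015,0.006,0],[0,0,0,0.005,0.0015,0.008,0],[0,0,0,0.005,0.0015,0.01,0],[0,0,0,0.005,0.0015,0.011,0],[0,0,0,0.005,0.0015,0.011,0]]]'

```text
clock: 10.65
position: [0.5303, 0.085, 0.1661]
tool_rot: [3.141, -0.0, 1.841]
wrist_force: [-0.6, 1.8, 6.8]
gripper_width: -0.001
gripper_force: 3.1
```

```bash
python3 f.py
```

```text
t 10.65 x,y mm [0.06, 107.87] z 0.1661 F along -1.88 Fz 6.78
```

drive_tool --rows '[[[0,0,0,0,0,0.0015,0],[0,0,0,0,0,0.003,0],[0,0,0,0,0,0.0045,0],[0,0,0,0,0,0.006,0],[0,0,0,0,0,0.006,0]]]'

```text
clock: 11.07
position: [0.5303, 0.0851, 0.1604]
tool_rot: [3.141, -0.0, 1.841]
wrist_force: [-1.9, 0.8, 11.5]
gripper_width: -0.0
gripper_force: 5.6
```

```bash
python3 f.py;python3 j.py
```

```text
t 11.07 x,y mm [0.1, 107.95] z 0.1604 F along -1.28 Fz 11.49
top jaw [-178.2 -171.3 -163.7] block [-98.4 -77.4 -56.8] nose/plug -.17..-.09 [ 0  9  9 11  5  7 11  0  0  0  0  0  0  0  0  4  9  4  0  0]
side jaw [-186.  -179.7 -172. ] block [-100.8  -80.5  -56.7] nose/plug -.17..-.09 [ 1  4  5 19 10  0  0  0  0  0  0  0  0  0  0 21 11  8  0  0]
```

Fz is 11.5 N, which is the stop, and the jaw is sliding back. I'll hold for more than 1 s, then check.

drive_tool --rows '[[[0,0,0,0,0,0.0005,0],[0,0,0,0,0,0.0005,0],[0,0,0,0,0,0.0005,0],[0,0,0,0,0,0.0005,0],[0,0,0,0,0,0.0005,0],[0,0,0,0,0,0.0005,0],[0,0,0,0,0,0.0005,0],[0,0,0,0,0,0.0005,0],[0,0,0,0,0,0.0005,0],[0,0,0,0,0,0.0005,0],[0,0,0,0,0,0.0005,0],[0,0,0,0,0,0.0005,0]]]'

```text
clock: 12.17
position: [0.5303, 0.0851, 0.1603]
tool_rot: [3.14, -0.001, 1.841]
wrist_force: [-2.6, 1.2, 14.1]
gripper_width: 0.002
gripper_force: 7.1
```

```bash
python3 f.py;python3 j.py
```

```text
t 12.17 x,y mm [0.11, 107.99] z 0.1603 F along -1.89 Fz 14.13
top jaw [-184.5 -176.9 -169.8] block [-97.7 -76.8 -57. ] nose/plug -.17..-.09 [ 7 10  7  7  9  6  0  0  0  0  0  0  0  0  0  5 10  3  0  0]
side jaw [-187.4 -180.9 -173.1] block [-100.8  -80.5  -56.3] nose/plug -.17..-.09 [ 1  7  6 18  9  0  0  0  0  0  0  0  0  0  1 22  9  8  0  0]
```

drive_tool --rows '[[[0,0,0,0,0,-0.005,0],[0,0,0,0,0,-0.012,0],[0,0,0,0,0,-0.025,0],[0,0,0,0,0,-0.05,0],[0,0,0,0,0,-0.08,0],[0,0,0,0,0,-0.11,0],[0,0,0,0,0,-0.11,0],[0,0,0,0,0,-0.11,0]]]'

```text
clock: 12.93
position: [0.5306, 0.0848, 0.271]
tool_rot: [3.138, -0.0, 1.841]
wrist_force: [0.7, 0.9, 0.2]
gripper_width: 0.001
gripper_force: 0.0
```

```bash
python3 f.py;python3 j.py; python3 - <<'E'
from h import *;from plant import viewer
a=viewer.capture("side")["pixels"][170:290,220:370]
cv2.imwrite("pics/s4.png",cv2.resize(a,(600,480),interpolation=cv2.INTER_CUBIC)[:,:,::-1])
E
```

```text
t 12.93 x,y mm [0.3, 107.59] z 0.271 F along -0.68 Fz 0.2
top jaw [-185.1 -176.2 -169.2] block [-98.6 -76.  -56.5] nose/plug -.17..-.09 [ 8  9 11  3 10  7  0  0  0  0  0  0  0  0  0  4 10  2  0  0]
side jaw [-187.1 -181.  -172.6] block [-100.7  -80.1  -56.4] nose/plug -.17..-.09 [ 2  4  9 20  7  0  0  0  0  0  0  0  0  0  2 20 11  5  0  0]
```

View pics/s4.png

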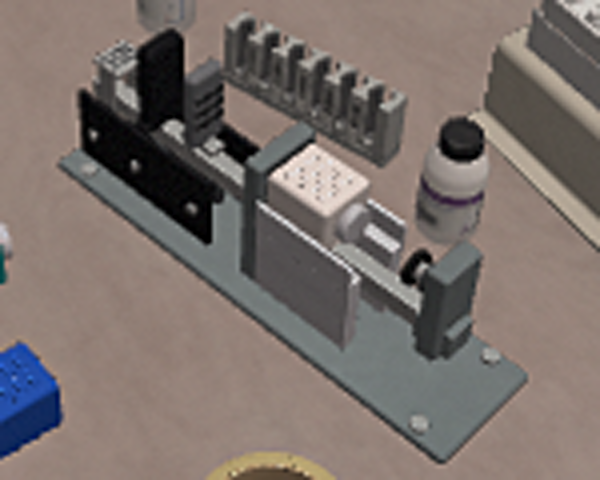

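The crop shows the jaw fully back at (450,300), the plug flush on the block at (352,220), the cartridge in its cradle against the anvil, and the robot clear.

```bash
python3 -c "
from plant import sign_off;print(sign_off())"
```

```text
the job is handed in; nothing more can be done
None
```

The job is handed in: the plug is fully home, seated with about 10 N judged from 19 N on the trigger, the jaw is fully back, and the cartridge is in its cradle with the robot clear.

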